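Drag the storage tote forward with the pull hook

TASK

Take the pull hook from its rest, hook its prong over the front lip of the blue tote deep under the worktop shelf and drag the tote forward until it presses snugly into the sprung front stop, pushing the pad of the stop in by a few millimetres but never bottoming it out or jerking. Then unhook and put the hook back in both forks of its rest, leaving the tote against the stop. Move the tote with the hook only, and leave everything else standing where it is.

Things in the scene. Friction and masses are not known exactly. Their poses are not given: they have to be found in the camera images.
- hook: Pull hook, 234 mm long, 0.12 kg. Origin: middle of its wooden grip (50 mm along x, 18 mm wide in y, 44 mm high in z); pinch it across y from above. x runs along the steel shaft to the prong, z up. The shaft is a square bar 8 x 8 mm, underside 14 mm above the origin; at x = 205 mm a round prong, 8 mm thick, goes straight down to 27 mm below the origin.
- hook_tip (a point): Lowest point of the hook's prong, at (205, 0, -27) mm in the hook's frame.
- hook_rest: Fixed dark wooden rest, base plate 135 x 70 mm, two forks 52 and 145 mm along x from its origin. The origin lies on the worktop below the grip of a resting hook, x along the resting hook, to its prong. The shaft lies in flat-bottomed slots 12 mm wide, 10 mm deep, floor 76 mm above the worktop; above, the cheeks flare to about 30 mm at 100 mm height.
- rest_home (a point): Where the origin of the hook lies when it rests in the forks: 62 mm above the origin of hook_rest, same axes.
- tote: Blue open storage tote, 130 mm deep (x), 172 mm wide (y), 60 mm high, walls and floor 4 mm, standing on the worktop, 0.3 to 0.6 kg empty; a tin and a salt shaker stand in its rear part (the 40 mm behind the front wall are free). Origin at the centre of its underside; x points away from its front, into the depth of the shelf.
- rack: Fixed worktop shelf: wooden board 245 mm deep, 260 mm wide, underside 155 mm, top 173 mm above the worktop, on four thin steel legs. Origin on the worktop below the middle of the board's front edge; x points into the depth (the tote is dragged along -x). Two floor rails, 22 mm high, 184 mm apart, guide the tote and reach 50 mm out in front of the board.
- stop_zone (a point): Point of the shelf, 35 mm in x from its origin, 14.5 mm up: middle of the span in which the face of the stop's black pad may lie. The stop is clamped across the rails; where is not measured, up to 15 mm nearer or farther in x. It stands 26 mm high at most between the rails. The pad meets the tote's front wall and yields toward -x, 3 N per mm, 6 mm in all.
- tote_lip (a point): Middle of the top of the tote's front wall, halfway through its 4 mm thickness, 60 mm above the worktop. A 12 mm wide lip, flush with the top, stands out forward from the wall. Axes as the tote's. Pressing the pad with 4 N or more (1.3 mm or more) for a moment is snug; stay below 17 N. Sliding alone takes some 2 to 7 N. When the hook lets go, friction keeps the tote on the pressed pad.
- tin: Food tin, 58 mm across, 72 mm high, standing in the tote. Origin at the centre of its underside.
- salt: Glass salt shaker, 44 mm across, 90 mm high, standing in the tote. Origin at the centre of its underside.
- mill: Wooden pepper mill, 58 mm across, 150 mm high, standing on the shelf's board. Origin at the centre of its underside.
- cup: Green cup, 88 x 113 x 60 mm, standing on the shelf's board. Origin at the centre of its underside.
- apple: Apple, 80 mm, on the worktop at the left. Origin at its underside.
- mandarin: Mandarin, 55 mm, on the worktop at the right. Origin at its underside.
- honey: Honey jar, 61 mm across, 111 mm high, on the worktop left of the shelf. Origin at the centre of its underside.

How it is judged (in metres and radians):
On the way, in this order (a step that is already met when the one before it is completed fails the run):
1. the hook's prong is inside the tote, behind the front wall and below the lip (x of hook_tip in the frame of tote between -0.062 and 0 m and z of hook_tip in the frame of tote below 0.045 m), for 0.1 s.
2. the tote, drawn by the hook, presses into the sprung stop with at least 4 N (contact force between tote and rack above 4 N and contact force between hook and tote above 3 N and x of tote_lip in the frame of rack below 0.052 m), for 0.25 s.
3. the hook is out of the tote, its prong above the rim (height (world z) of hook_tip above 0.062 m and contact force between hook and tote below 0.1 N), for 0.05 s.
At the end, for the whole second after the job is handed in: The tote stands flat and still, its front wall still against the pressed pad of the front stop (0.5 N or more); the hook lies still in both forks, its grip within 20 mm of home and 5 mm in height, prong forward and down; tin and salt shaker stand upright in the tote (contact force between tote and rack above 0.5 N and x of tote_lip in the frame of rack below 0.053 m and angle between tote's own z axis and vertical below 0.05 rad and linear speed of each of tote, hook below 0.02 m/s and horizontal distance between hook and rest_home below 0.02 m and height (world z) of hook between 0.057 and 0.067 m and angle between the x axis of hook and the x axis of hook_rest, either way round below 0.1 rad and x of hook_tip in the frame of hook_rest above 0.15 m and angle between hook's own z axis and vertical below 0.15 rad and angle between each of tin, salt's own z axis and vertical below 0.2 rad); the robot touches nothing.
It fails at once if the tote pushes the shelf or its stop with more than 17 N (bottomed out, rammed or jammed) (contact force between tote and rack above 17 N).
It fails at once if the hook pulls or presses the tote with more than 25 N (contact force between hook and tote above 25 N).
It fails at once if the gripper or arm touches the tote, or hook, gripper or arm bumps the shelf with more than 8 N (contact force between any of the fingers, the arm and tote above 0.5 N or contact force between any of hook, the fingers, the arm and rack above 8 N).
It fails at once if the tote is lifted or tipped, or something in it falls over (height (world z) of tote above 0.015 m or angle between tote's own z axis and vertical above 0.2 rad or angle between any of tin, salt's own z axis and vertical above 0.5 rad).
It fails at once if a bystander is knocked away or over (distance of any of mill, cup, apple, mandarin, honey from where it was at the start of the episode above 0.03 m).
It also fails if it takes over 72 s, if anything falls off the work surface, if the arm or the gripper's body presses on something with over 40 N, if the wrist force passes 120 N, or if a joint passes its speed limit or range.

ROBOT

A 6-joint arm with a two-finger parallel gripper is mounted at the origin on a cart in front of the work surface, level with it; the furniture and walls round the work are solid. World frame = base frame: x ahead of the robot, y to its left, z up, the work surface at z = 0. Lengths are in mm, angles in rad, forces in N, time in s.
With the tool pointing down it reaches from about 350 to 775 mm from the base axis. Payload 5.5 kg.
Tool frame: the origin (TCP) lies between the finger pads; the fingertips stand 22 mm ahead of it and the grasp point (between the pads) lies 3 mm ahead of it; z points along the fingers, y is the direction in which the jaws open and shut (so a half turn about z gives the same grasp; the last joint's range is limited). The gripper opens to 85 mm and grips with 20 to 120 N. Pads are 22 mm wide; open, the fingers measure 114 mm over their backs; the gripper's body (76 mm by 85 mm) begins 54 mm behind the grasp point. The pads swing forward as they close: fully open they stand 13 mm farther back than shut.
Start: joints at [-1.277, 0.313, 0.046, 1.304, 0, 1.431], TCP at [241.686, -521.783, 253.323] pointing down, gripper open.
Joint ranges: [-2.76, 2.76], [-0.86, 1.69], [-1.03, 1.26], [-2.2, 2.34], [-1.47, 1.5], [-3.14, 3.14]. Speed limits (rad/s): [2.57, 2.57, 3.14, 3.14, 3.14, 3.14].

INTERFACE

Orientations are given as a unit quaternion [x, y, z, w].
In Python, from bench import get_state, snapshot, camera_model, finish_job gives the robot as it stands.
- The arm moves only by the shell command python3 -m handwheel 'ROWS'. ROWS is JSON, a list of rows, each a list of 3 entries, a list of its own where there are three numbers: the turn, a rotation vector about the tool's x, y, z in rad, then the shift along the tool's x, y, z in cm, then the finger opening in cm, from 0 to 8.54. A call has 1 to 12 rows; each row shifts and turns the pose as measured when the row begins, along the tool's axes as they then stand; what a row does not reach is not made up. A row lasts 1/12 s, in which the tool goes at most 41.7 mm and 7.16 degrees, less where a joint would pass 70% of its speed; a pose out of reach is approached as far as the arm can. A call is refused whole if a number of a shift passes 4.17 or a number of a turn 0.125, either way. A call with a gripper value outside its range is refused whole. The fingers move at their own pace and stop on an object; the grip force is fixed at half the most. Time passes only in rows, so rows that do not move let the fingers close. It gives the time, the measured TCP pose, the force and the opening at its end, in the units of the state.
- get_state(): the state, without advancing time (a new reading comes with each control period).
- snapshot(name): name is "side" or "top" or "wrist"; returns the picture (400x640x3 uint8, blue, green, red); there is no depth.
- camera_model(name): a dict with "intrinsics" (3x3 intrinsics, pixels), "k1" (the pictures are not rectified: a ray, as slopes to the right and down, at radius r is drawn at 1 + k1 r^2 times it, then the intrinsics apply), "R" (3x3) and "t" (3): a world point X has camera coordinates R X + t. Camera axes: x right, y down, z forward; pixel columns grow to the right and rows downward; lengths in mm; the calibration is good to about 2 mm. A picture is of the moment at which its call begins: read the wrist's pose just before it. camera_model takes no time and is no camera call; for the wrist camera it gives the pose at the moment of the call.
- finish_job(): hands the job in, once; it reports no verdict.
The state is a dict: "t": time; "joints": joint angles; "joint_vel": joint speeds; "joint_torque": joint torques, N m; "tool_pos": TCP position; "eef_rot": TCP orientation; "wrist_force": force on the tool from outside, world axes, zero at the start; "wrist_torque": the same for the moment, N m; "opening": opening from 0.0 (shut) to 1.0 (fully open).
Only numpy, scipy, OpenCV 4.12 (cv2) and the standard library are available. Lean on these libraries where they do the work, as an engineer would, in place of code of your own. Each camera call takes 0.05 s, during which the arm holds its last target. There are 200 camera calls.

## Working session

There is one attempt and no reset: what is moved stays moved. The work goes in short steps, Python scripts to look and compute and a shell command to move; the robot and the scene stay as the last step left them, time stands still between calls to the robot, and variables do not carry over. Pictures are saved under pics/ and viewed, about 8 in all and at most 12, crops included, and the job is handed in when it is done.

```bash
mkdir -p pics; ls; python3 - <<'E'
from bench import *
import cv2,numpy as np
for n in ("top","side"):
    im=snapshot(n); cv2.imwrite(f"pics/{n}0.png",im)
    m=camera_model(n); print(n,{k:np.round(np.array(v),4).tolist() for k,v in m.items()})
s=get_state(); print(s)
E
```

```text
pics
top {'intrinsics': [[472.0356, 0.0, 313.351], [0.0, 472.0356, 196.0521], [0.0, 0.0, 1.0]], 'k1': -0.1304, 'R': [[0.4062, -0.9138, 0.0024], [-0.7579, -0.3384, -0.5577], [0.5104, 0.2247, -0.83]], 't': [-216.8711, 549.7996, 1175.5336]}
side {'intrinsics': [[419.7212, 0.0, 317.9827], [0.0, 419.7212, 195.0029], [0.0, 0.0, 1.0]], 'k1': -0.0349, 'R': [[0.8782, -0.4783, -0.0018], [-0.1801, -0.3271, -0.9277], [0.4431, 0.815, -0.3734]], 't': [-506.8907, 220.0143, 789.1119]}
{'t': 0.1, 'joints': array([-1.27660651e+00,  3.13907229e-01,  4.50695313e-02,  1.30360208e+00,
        2.22024213e-05,  1.43120935e+00]), 'joint_vel': array([ 0.00161236, -0.0022775 ,  0.00188309,  0.00089561, -0.00073041,
       -0.00068054]), 'joint_torque': array([ 2.36574677e-03, -4.81726921e+01,  2.99242508e+01,  1.27460336e-02,
       -1.86603975e-04, -5.88465767e-06]), 'tool_pos': array([ 241.5505982 , -521.3284399 ,  252.49886836]), 'eef_rot': array([ 9.76571441e-01,  2.15191881e-01, -5.23890998e-05, -8.20126947e-04]), 'wrist_force': array([ 0.19188803, -0.096516  , -0.40219958]), 'wrist_torque': array([0.01087762, 0.04035096, 0.03849138]), 'opening': 0.9947658416972464}
```

View pics/top0.png

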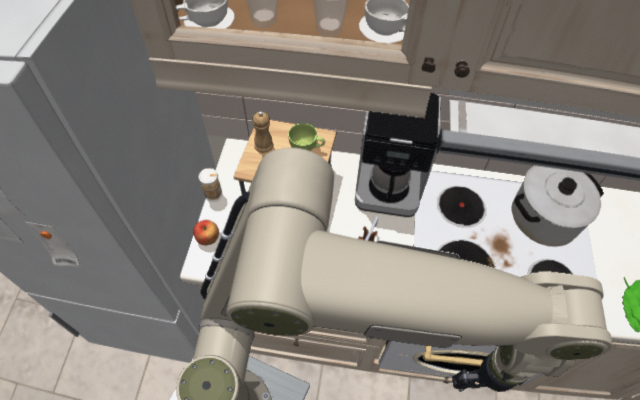

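View pics/side0.png

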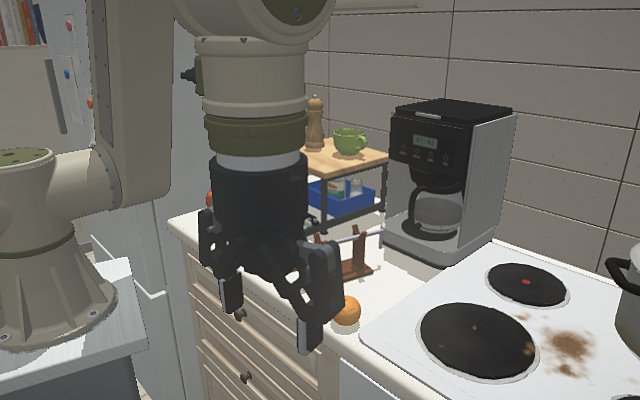

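The arm hides the rest. I'll write helpers and take rough positions from the visible pixels: mandarin (347,310), rest base (345,272), board corners and the tote.

```bash
cat > h.py <<'E'
from bench import *
import cv2,numpy as np
from scipy.spatial.transform import Rotation as Ro
def dist(m): return np.array([m["k1"],0,0,0,0.])
def ray(m,p):
    R=np.array(m["R"]);t=np.array(m["t"])
    q=cv2.undistortPoints(np.array([[p]],float),np.array(m["intrinsics"]),dist(m))[0,0]
    return -R.T@t, R.T@np.array([q[0],q[1],1])
def onz(m,p,z):
    c,d=ray(m,p); return (c+d*(z-c[2])/d[2]).round(1)
def tri(l):
    A=0;b=0
    for m,p in l:
        c,d=ray(m,p); d=d/np.linalg.norm(d); P=np.eye(3)-np.outer(d,d); A=A+P; b=b+P@c
    return np.linalg.solve(A,b).round(1)
def proj(m,X):
    return cv2.projectPoints(np.array(X,float).reshape(-1,1,3),cv2.Rodrigues(np.array(m["R"]))[0],np.array(m["t"],float),np.array(m["intrinsics"]),dist(m))[0][:,0].round(1)
E
python3 - <<'E'
from h import *
t,s,w=[camera_model(n) for n in("top","side","wrist")]
for n,p,z in [("board FL?",(237,178),173),("board BL",(254,113),173),("board BR",(336,127),173),("rest",(372,240),60)]:
    print(n,onz(t,p,z))
for n,p,z in [("mand",(347,325),0),("rest base",(345,280),0),("base r",(373,268),8),("board FR",(322,178),173),("board BR",(388,155),173),("tote FR",(322,213),60),("legR",(323,238),0)]:
    print(n,onz(s,p,z))
print(Ro.from_quat(get_state()["eef_rot"]).as_matrix().round(2))
print("wristcam",(-np.array(w["R"]).T@np.array(w["t"])).round(), np.array(w["R"]).round(2).tolist())
E
```

```text
board FL? [554.5 253.3 173. ]
board BL [804.7 330.9 173. ]
board BR [856.1  65.5 173. ]
rest [ 584.7 -166.4   60. ]
mand [ 472.1 -302.     0. ]
rest base [ 545.7 -177.4    0. ]
base r [ 617.4 -177.4    8. ]
board FR [578.9 -16.9 173. ]
board BR [826.5  59.3 173. ]
tote FR [605.4  30.3  60. ]
legR [597.5  10.7   0. ]
[[ 0.91  0.42 -0.  ]
 [ 0.42 -0.91  0.  ]
 [ 0.   -0.   -1.  ]]
wristcam [ 311. -491.  373.] [[0.42, -0.91, -0.0], [-0.87, -0.4, 0.29], [-0.26, -0.12, -0.96]]
```

```bash
python3 -m handwheel '[[[0,0,0],[2.6,-1.9,-1.2],8.5],[[0,0,0],[2.6,-1.9,-1.2],8.5],[[0,0,0],[2.6,-1.9,-1.2],8.5],[[0,0,0],[2.6,-1.9,-1.2],8.5],[[0,0,0],[2.6,-1.9,-1.2],8.5],[[0,0,0],[2.6,-1.9,-1.2],8.5],[[0,0,0],[2.6,-1.9,-1.2],8.5],[[0,0,0],[2.6,-1.9,-1.2],8.5],[[0,0,0],[2.6,-1.9,-1.2],8.5],[[0,0,0],[2.6,-1.9,-1.2],8.5],[[0,0,0],[0,0,0],8.5]]'
python3 - <<'E'
from h import *
ims=[]
for n in("wrist","side","top"):
    m=camera_model(n); im=snapshot(n); cv2.imwrite(f"pics/{n}1.png",im)
    np.savez(f"pics/{n}1.npz",**m)
    ims.append(im)
# combined
cv2.imwrite("pics/c1.png",np.vstack([np.hstack([cv2.resize(ims[0],(640,400))]),]))
E
```

```text
t: 1.02
tool_pos: [401.6, -228.2, 372.0]
eef_rot: [0.977, 0.211, -0.001, -0.008]
wrist_force: [0.3, 0.1, -0.0]
opening: 0.994
```

View pics/c1.png

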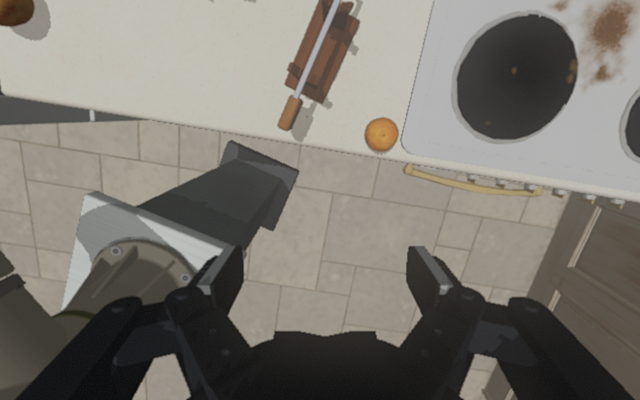

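View pics/side1.png

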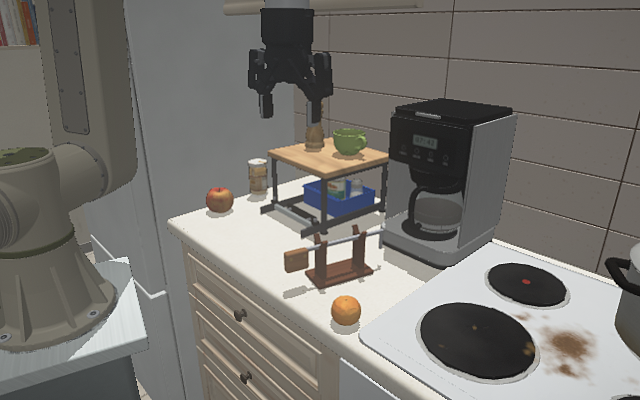

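Wrist view: the hook's grip is at about (290,112), with the shaft running to the top at about (338,0). Side view: the grip is at (296,260), the tote at (338,198), and the rails and stop at about (295,215). Zooming in on the side view.

```bash
python3 - <<'E'
from h import *
im=cv2.imread("pics/side1.png")[130:295,240:400]
cv2.imwrite("pics/z1.png",cv2.resize(im,None,fx=3.6,fy=3.6,interpolation=cv2.INTER_CUBIC))
w=dict(np.load("pics/wrist1.npz"));s=camera_model("side")
for p in [(286,128),(298,97),(291,112)]: print("grip",onz(w,p,84))
for p in [(299,94),(334,10)]: print("shaft",onz(w,p,84))
im=cv2.imread("pics/wrist1.png");print(im[5:100:10,300:340:6].sum(2))
E
```

```text
grip [ 428. -152.   84.]
grip [ 473.6 -151.4   84. ]
grip [ 451.2 -150.2   84. ]
shaft [ 477.7 -151.2   84. ]
shaft [ 589.1 -152.7   84. ]
[[564 559 562 268 205 210 518]
 [559 557 443 268 199 523 195]
 [562 568 269 283 521 267 204]
 [554 262 276 323 481 255 218]
 [357 273 254 526 267 273 222]
 [271 275 526 254 271 252 241]
 [282 462 356 272 275 223 271]
 [216 520 249 270 224 263 397]
 [524 218 201 216 253 282 556]
 [484 241 227 228 223 561 558]]
```

View pics/z1.png

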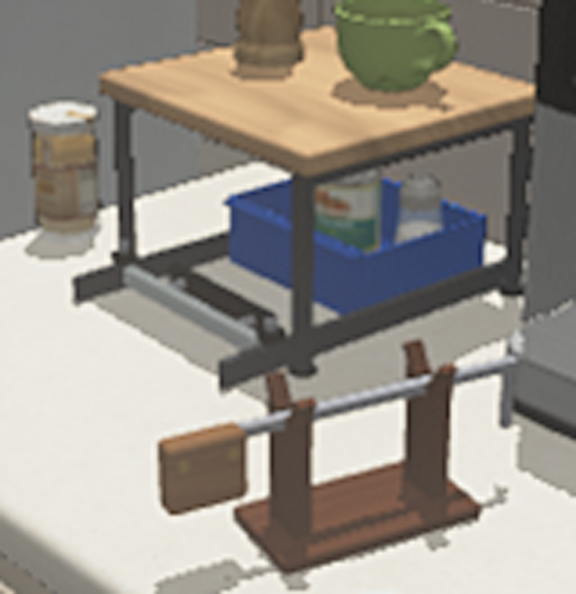

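Side crop: board front-left top (102,78) and front-right top (303,165), right-rail front bottom (222,388), left-rail front bottom (75,300), tote lip left corner (230,200), stop bar and pad at (195,300). Converting these.

```bash
python3 - <<'E'
from h import *
s=camera_model("side");t=camera_model("top")
f=lambda u,v:(240+u/3.6-.36,130+v/3.6-.36)
for n,p,z in [("bFL",(100,78),173),("bFR",(303,164),173),("bBR",(537,90),173),("railL bot",(75,301),0),("railL top",(75,281),22),("railR bot",(222,388),0),("railR top",(220,364),22),
 ("tote lipL",(229,198),60),("tote BR",(486,217),60),("tote FRbot",(363,312),0),("legR foot",(302,373),0),
 ("bar top L",(127,268),26),("bar top R",(258,338),26),("pad R back top",(275,315),24),("pad L back top",(195,272),24),
 ("gripFBL",(165,515),40),("shaft",(520,352),80)]:
    print(n,onz(s,f(*p),z))
print("grip expected",proj(s,[[451,-151,62],[656,-151,35],[476,-160,84]]), [f"{(u-240)*3.6:.0f},{(v-130)*3.6:.0f}" for u,v in proj(s,[[426,-151,84],[656,-151,35],[476,-151,84]])])
im=cv2.imread("pics/top1.png")[100:320,150:470]
cv2.imwrite("pics/z2.png",cv2.resize(im,None,fx=2.5,fy=2.5,interpolation=cv2.INTER_CUBIC))
E
```

```text
bFL [553.3 251.6 173. ]
bFR [592.1  -1.8 173. ]
bBR [830.6  61.  173. ]
railL bot [514.2 229.4   0. ]
railL top [511.4 219.   22. ]
railR bot [550.8  40.    0. ]
railR top [547.1  35.   22. ]
tote lipL [655.8 235.7  60. ]
tote BR [816.4  97.8  60. ]
tote FRbot [704.5 101.1   0. ]
legR foot [611.6  33.    0. ]
bar top L [553.9 214.6  26. ]
bar top R [585.8  51.7  26. ]
pad R back top [617.   83.9  24. ]
pad L back top [599.8 185.5  24. ]
gripFBL [ 422. -149.   40.]
shaft [ 667.6 -143.5   80. ]
grip expected [[298.7 260. ]
 [380.8 247.8]
 [311.7 249.4]] ['170,444', '507,424', '251,423']
```

View pics/z2.png

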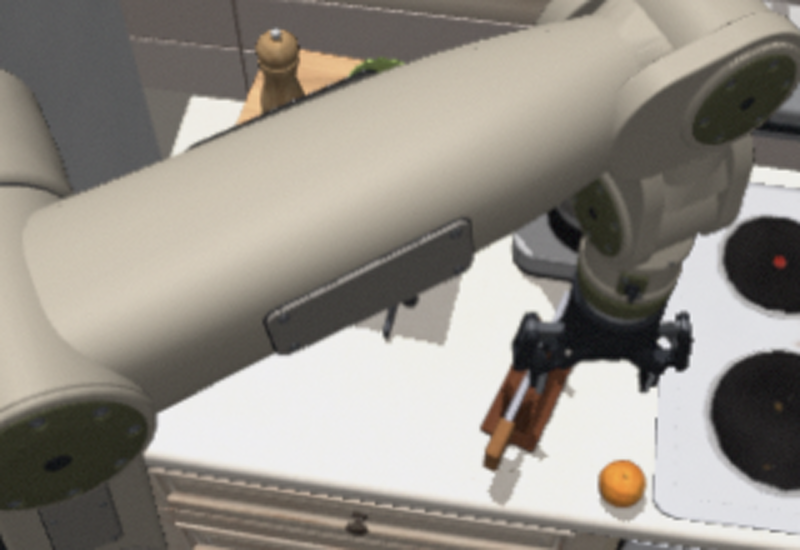

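```bash
python3 -m handwheel '[[[0,0,0.12],[0,0,0],8.5],[[0,0,0.12],[0,0,0],8.5],[[0,0,0],[1.1,-3.1,2.3],8.5],[[0,0,0],[1.1,-3.1,2.3],8.5],[[0,0,0],[1.1,-3.1,2.3],8.5],[[0,0,0],[1.1,-3.1,2.3],8.5],[[0,0,0],[1.1,-3.1,2.3],8.5],[[0,0,0],[1.1,-3.1,2.3],8.5],[[0,0,0],[1.1,-3.1,2.3],8.5],[[0,0,0],[1.1,-3.1,2.3],8.5],[[0,0,0],[1.1,-3.1,2.3],8.5],[[0,0,0],[0.8,-2.5,2.0],8.5]]'
python3 -m handwheel '[[[0,0.11,0],[0,0,0],8.5],[[0,0.11,0],[0,0,0],8.5],[[0,0.11,0],[0,0,0],8.5],[[0,0.11,0],[0,0,0],8.5],[[0,0.11,0],[0,0,0],8.5],[[0,0.11,0],[0,0,0],8.5],[[0,0.11,0],[0,0,0],8.5],[[0,0.11,0],[0,0,0],8.5],[[0,0,0],[0,0,0],8.5],[[0,0,0],[0,0,0],8.5]]'
python3 - <<'E'
from h import *
for n in("wrist","side","top"):
    m=camera_model(n); im=snapshot(n); cv2.imwrite(f"pics/{n}2.png",im); np.savez(f"pics/{n}2.npz",**m)
E
```

```text
t: 2.17
tool_pos: [453.6, 77.1, 128.0]
eef_rot: [0.998, 0.063, -0.008, -0.005]
wrist_force: [-0.1, 0.1, 0.9]
opening: 0.996
t: 3.0
tool_pos: [514.9, 73.1, 177.0]
eef_rot: [0.924, 0.049, 0.378, -0.028]
wrist_force: [-0.3, -0.3, -1.3]
opening: 0.997
```

View pics/wrist2.png

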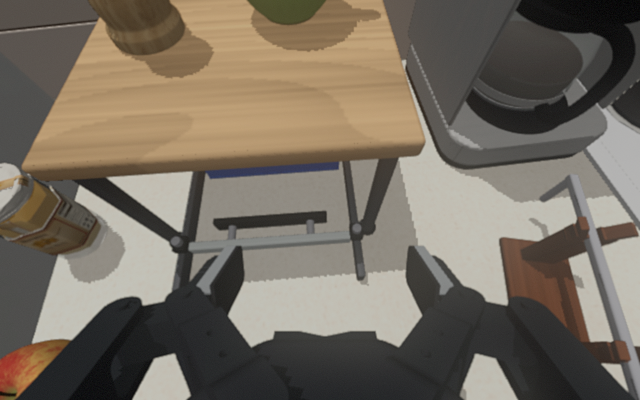

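The wrist view shows the board's front top edge (24,168)-(424,143), the pad's far edge (215,219)-(326,211), the right rail's end at (361,277), and a strip of the tote's lip with its lower edge (207,178)-(338,167).

```bash
python3 - <<'E'
from h import *
w=dict(np.load("pics/wrist2.npz"));s=camera_model("side")
im=cv2.imread("pics/wrist2.png"); hsv=cv2.cvtColor(im,cv2.COLOR_BGR2HSV)
b=((hsv[...,0]>105)&(hsv[...,0]<130)&(hsv[...,1]>120)); b[:, :150]=0;b[250:]=0
ys,xs=np.nonzero(b); print("blue",xs.min(),xs.max())
lo=[(x,np.nonzero(b[:,x])[0].max()) for x in range(215,335,20) if b[:,x].any()];print(lo)
for p in lo: print("lip",onz(w,p,60), onz(w,p,56))
for n,p,z in [("bFL",(25,168),173),("bFR",(425,143),173),("bFLbot",(25,180),155),("bFRbot",(425,155),155),("padL",(215,219),24),("padR",(326,211),24),("barL",(189,237),26),("barR",(356,226),26),("railR end",(361,270),22),("railRbot",(361,279),0)]:
    print(n,onz(w,p,z))
im=cv2.imread("pics/side1.png")
hsv=cv2.cvtColor(im,cv2.COLOR_BGR2HSV)
b=((hsv[...,0]>105)&(hsv[...,0]<130)&(hsv[...,1]>150)).astype(np.uint8); b[:150]=0;b[250:]=0;b[:,:280]=0;b[:,390:]=0
for x in range(302,378,4):
    y=np.nonzero(b[:,x])[0]; print(x,y.min() if len(y) else 0,y.max() if len(y) else 0,end="; ")
E
```

```text
blue 584 638
[]
bFL [560.6 266.  173. ]
bFR [605.1  18.3 173. ]
bFLbot [560.8 285.1 155. ]
bFRbot [609.6  12.7 155. ]
padL [596.4 209.7  24. ]
padR [619.8  85.   24. ]
barL [571.7 231.1  26. ]
barR [604.1  49.7  26. ]
railR end [557.2  41.4  22. ]
railRbot [552.7  38.9   0. ]
302 0 0; 306 184 184; 310 0 0; 314 0 0; 318 0 0; 322 0 0; 326 0 0; 330 0 0; 334 0 0; 338 0 0; 342 0 0; 346 198 199; 350 181 181; 354 197 197; 358 0 0; 362 0 0; 366 187 187; 370 189 189; 374 190 190;
```

```bash
python3 - <<'E'
from h import *
w=dict(np.load("pics/wrist2.npz"));s=camera_model("side")
im=cv2.imread("pics/wrist2.png"); B,G,R=[im[...,i].astype(int) for i in range(3)]
b=(B>1.5*R)&(B>1.3*G)&(B>50); b[:, :150]=0;b[250:]=0;b[:,420:]=0
ys,xs=np.nonzero(b); print("blue",xs.min(),xs.max())
for x in range(xs.min()+4,xs.max(),24):
    y=np.nonzero(b[:,x])[0]; p=(x,y.max()+.5); print(p,y.min(),onz(w,p,60),onz(w,p,48))
im=cv2.imread("pics/side1.png");B,G,R=[im[...,i].astype(int) for i in range(3)]
b=(B>1.6*R)&(B>1.3*G)&(B>50); b[:150]=0;b[250:]=0;b[:,:280]=0;b[:,390:]=0
O=np.array([582,143]);a=.187;M=np.array([[np.cos(a),np.sin(a)],[-np.sin(a),np.cos(a)]])
def rk(p): return (M@(p[:2]-O)).round(1)
for x in range(303,378,4):
    y=np.nonzero(b[:,x])[0]
    if len(y): print(x,y.min(),y.max(),"top60",rk(onz(s,(x,y.min()-.5),60)),"bot0",rk(onz(s,(x,y.max()+.5),0)))
E
```

```text
blue 207 337
(211, np.float64(177.5)) 171 [629.7 210.8  60. ] [636.5 217.6  48. ]
(235, np.float64(175.5)) 170 [634.9 185.5  60. ] [641.9 191.1  48. ]
(259, np.float64(173.5)) 168 [640.1 160.1  60. ] [647.4 164.4  48. ]
(283, np.float64(172.5)) 167 [644.  134.3  60. ] [651.5 137.4  48. ]
(307, np.float64(170.5)) 165 [649.3 108.7  60. ] [657.  110.6  48. ]
(331, np.float64(168.5)) 167 [654.5  82.9  60. ] [662.5  83.7  48. ]
303 186 186 top60 [84.8 72.1] bot0 [175.1 191.9]
307 184 203 top60 [104.3  78. ] bot0 [96.4 68.9]
311 183 205 top60 [119.   77.1] bot0 [96.2 49.2]
315 181 207 top60 [139.4  83.2] bot0 [96. 30.]
319 180 209 top60 [154.5  82.4] bot0 [95.9 11.2]
327 194 212 top60 [ 98.  -21.9] bot0 [100.1 -20. ]
331 196 214 top60 [ 96.9 -40.4] bot0 [ 99.9 -37.7]
335 198 216 top60 [ 95.7 -58.5] bot0 [ 99.8 -55.1]
339 199 215 top60 [ 99.3 -70.9] bot0 [113.  -57.3]
343 200 213 top60 [102.9 -83.2] bot0 [131.  -54.4]
347 180 212 top60 [221.   27.5] bot0 [144.6 -56.6]
351 198 210 top60 [129.7 -86.6] bot0 [163.2 -53.7]
355 196 209 top60 [148.4 -83. ] bot0 [177.1 -55.9]
359 195 208 top60 [162.3 -84.7] bot0 [191.2 -58.2]
363 186 206 top60 [221.7 -41. ] bot0 [210.8 -55.2]
367 187 205 top60 [224.8 -54.4] bot0 [225.4 -57.4]
371 189 204 top60 [222.  -73.4] bot0 [240.1 -59.8]
```

Fixes: rack origin about (582,143), yaw about 0.187; pad face at rack x about 27; tote front wall's outer face at about 95, lip centre at about (96,0). The hook grip is at (451,-151) with yaw about 0. Next I level the tool to grasp the hook.

```bash
cat >> h.py <<'E'
def go(T,yaw=0):
    """print remaining rotvec and shift (cm, tool axes now and after turning) to TCP T with tool down at yaw"""
    s=get_state();R=Ro.from_quat(s["eef_rot"]);Rt=Ro.from_euler("z",yaw)*Ro.from_quat([1,0,0,0])
    d=np.array(T)-s["tool_pos"]
    print("tcp",s["tool_pos"].round(1),"turn",(R.inv()*Rt).as_rotvec().round(3),"shift",(R.inv().apply(d)/10).round(2),"after turn",(Rt.inv().apply(d)/10).round(2),"F",s["wrist_force"].round(1),"op",round(s["opening"],3),"t",s["t"])
E
python3 -m handwheel '[[[0,0,0],[0,0,-3.5],8.5],[[0,0,0],[0,0,-3.5],8.5],[[0,0,0],[0,0,-3.5],8.5]]' ; python3 -c "
from h import *
go([451,-151,200])"
```

```text
t: 3.4
tool_pos: [436.1, 64.2, 236.1]
eef_rot: [0.931, 0.048, 0.36, -0.031]
wrist_force: [0.6, -0.2, 0.4]
opening: 0.994
tcp [436.1  64.2 236.1] turn [-0.064 -0.738  0.099] shift [-2.79 21.63  1.66] after turn [ 1.49 21.52  3.61] F [ 0.6 -0.2  0.4] op 0.994 t 3.4
```

```bash
python3 -m handwheel '[[[-0.01,-0.105,0.014],[0,0,0],8.5],[[-0.01,-0.105,0.014],[0,0,0],8.5],[[-0.01,-0.105,0.014],[0,0,0],8.5],[[-0.01,-0.105,0.014],[0,0,0],8.5],[[-0.01,-0.105,0.014],[0,0,0],8.5],[[-0.01,-0.105,0.014],[0,0,0],8.5],[[-0.01,-0.105,0.014],[0,0,0],8.5],[[0,0,0],[0,3.5,0],8.5],[[0,0,0],[0,3.5,0],8.5],[[0,0,0],[0,3.5,0],8.5],[[0,0,0],[0,3.5,0],8.5],[[0,0,0],[0,3.5,0],8.5]]' ; python3 -c "
from h import *
go([451,-151,150])"
```

```text
t: 4.4
tool_pos: [418.7, -109.6, 239.1]
eef_rot: [1.0, 0.006, -0.023, 0.003]
wrist_force: [0.5, 0.4, -0.1]
opening: 0.998
tcp [ 418.7 -109.6  239.1] turn [0.007 0.045 0.013] shift [3.58 4.12 8.79] after turn [3.23 4.14 8.91] F [ 0.5  0.4 -0.1] op 0.998 t 4.4
```

```bash
python3 -m handwheel '[[[0,0.045,0.013],[1.1,1.4,2.9],8.5],[[0,0,0],[1.1,1.4,2.9],8.5],[[0,0,0],[1.1,1.4,2.9],8.5],[[0,0,0],[0,0,0],8.5]]' ; python3 - <<'E'
from h import *
go([451,-151,64])
m=camera_model("wrist");im=snapshot("wrist");cv2.imwrite("pics/w3.png",im);np.savez("pics/w3.npz",**m)
print(proj(m,[[426,-151,84],[476,-151,84],[451,-142,84],[451,-160,84],[656,-151,84]]))
E
```

```text
t: 4.73
tool_pos: [448.2, -160.4, 146.1]
eef_rot: [1.0, -0.005, -0.003, 0.002]
wrist_force: [-0.4, -0.2, 0.3]
opening: 0.991
tcp [ 448.2 -160.4  146.1] turn [ 0.005  0.007 -0.01 ] shift [ 0.33 -0.98  8.21] after turn [ 0.28 -0.94  8.21] F [-0.4 -0.2  0.3] op 0.991 t 4.7333
[[ 311.4  253. ]
 [ 309.6  186.9]
 [ 297.7  221.3]
 [ 323.3  221. ]
 [ 300.  -167.8]]
```

View pics/w3.png

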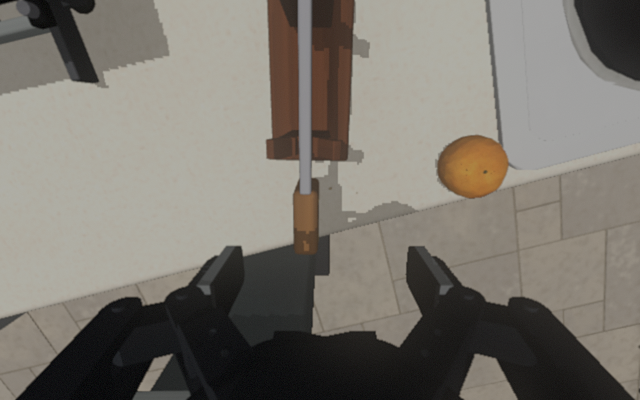

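The grip's top face runs (306,253)-(306,192) and the shaft passes (305,0), so the grip is at y about -149 with yaw about -0.01. Descending onto it.

```bash
python3 -m handwheel '[[[0.005,0.007,0],[0.1,-0.38,1.3],8.5],[[0,0,0],[0.1,-0.38,1.3],8.5],[[0,0,0],[0.1,-0.38,1.3],8.5],[[0,0,0],[0,0,1.3],8.5],[[0,0,0],[0,0,1.3],8.5],[[0,0,0],[0,0,1.2],8.5],[[0,0,0],[0,0,0],8.5]]' ; python3 -c "
from h import *
go([451,-149,66],-0.01)"
```

```text
t: 5.37
tool_pos: [446.7, -142.1, 72.5]
eef_rot: [1.0, -0.003, -0.005, -0.003]
wrist_force: [-0.1, 0.4, 0.5]
opening: 0.995
tcp [ 446.7 -142.1   72.5] turn [-0.006  0.009  0.005] shift [0.44 0.69 0.64] after turn [0.44 0.69 0.65] F [-0.1  0.4  0.5] op 0.995 t 5.3667
```

```bash
python3 -m handwheel '[[[-0.006,0.009,0.005],[0.4,0.65,0.6],8.5],[[0,0,0],[0,0,0],8.5],[[0,0,0],[0,0,0],8.5]]' ; python3 -c "
from h import *
go([451,-149,66],-0.01)"
```

```text
t: 5.62
tool_pos: [451.0, -147.8, 68.4]
eef_rot: [1.0, -0.004, 0.0, -0.0]
wrist_force: [-0.1, 1.2, -0.3]
opening: 0.997
tcp [ 451.  -147.8   68.4] turn [-0.    -0.     0.001] shift [0.   0.12 0.24] after turn [0.   0.12 0.24] F [-0.1  1.2 -0.3] op 0.997 t 5.6167
```

```bash
python3 -m handwheel '[[[0,0,0],[0,0.12,0.25],5],[[0,0,0],[0,0,0],4],[[0,0,0],[0,0,0],3],[[0,0,0],[0,0,0],2.2],[[0,0,0],[0,0,0],1],[[0,0,0],[0,0,0],0],[[0,0,0],[0,0,0],0],[[0,0,0],[0,0,0],0],[[0,0,0],[0,0,0],0]]' ; python3 -c "
from h import *
go([451,-149,66],-0.01)"
```

```text
t: 6.37
tool_pos: [452.4, -149.9, 68.5]
eef_rot: [1.0, -0.004, 0.002, 0.001]
wrist_force: [0.2, 0.1, -0.6]
opening: 0.204
tcp [ 452.4 -149.9   68.5] turn [ 0.001 -0.004  0.001] shift [-0.14 -0.09  0.24] after turn [-0.14 -0.09  0.25] F [ 0.2  0.1 -0.6] op 0.204 t 6.3667
```

Gripped: opening 0.204 is 17.4 mm, and home TCP is (452.4,-149.9,68.5). Lifting straight up, then back.

```bash
python3 -m handwheel '[[[0,0,0],[0,0,-0.6],0],[[0,0,0],[0,0,-0.8],0],[[0,0,0],[0,0,-1],0],[[0,0,0],[0,0,-1.2],0],[[0,0,0],[0,0,-1.2],0],[[0,0,0],[0,0,-1.2],0],[[0,0,0],[-1.5,0,-0.5],0],[[0,0,0],[-2,0,0],0],[[0,0,0],[-2,0,0],0],[[0,0,0],[-1.5,0,0],0],[[0,0,0],[-1,0,0],0],[[0,0,0],[0,0,0],0]]' ; python3 -c "
from h import *
s=camera_model('side')
print('apple',onz(s,(219,212),0))
go([366,102,130],0.187)"
```

```text
t: 7.37
tool_pos: [368.8, -148.9, 142.2]
eef_rot: [1.0, -0.004, 0.002, 0.002]
wrist_force: [-0.0, 0.4, -1.0]
opening: 0.202
apple [411.9 295.5   0. ]
tcp [ 368.8 -148.9  142.2] turn [ 0.003 -0.003 -0.194] shift [ -0.46 -25.09   1.14] after turn [  4.39 -24.71   1.22] F [-0.   0.4 -1. ] op 0.202 t 7.3667
```

```bash
python3 -m handwheel '[[[0,0,0],[0,-2,0.1],0],[[0,0,0],[0,-2.8,0.1],0],[[0,0,0],[0,-2.8,0.1],0],[[0,0,0],[0,-2.8,0.1],0],[[0,0,0],[0,-2.8,0.1],0],[[0,0,0],[0,-2.8,0.1],0],[[0,0,0],[0,-2.8,0.1],0],[[0,0,-0.05],[0,-2.5,0.1],0],[[0,0,-0.05],[0.1,-1.5,0.1],0],[[0,0,-0.05],[0,-0.7,0],0],[[0,0,-0.04],[0,0,0],0],[[0,0,0],[0,0,0],0]]' ; python3 -c "
from h import *
go([366,102,120],0.187)"
```

```text
t: 8.37
tool_pos: [381.9, 96.4, 137.3]
eef_rot: [0.996, 0.093, 0.009, 0.003]
wrist_force: [0.6, 0.1, -1.6]
opening: 0.203
tcp [381.9  96.4 137.3] turn [ 0.008 -0.018  0.   ] shift [-1.49 -0.86  1.7 ] after turn [-1.45 -0.85  1.73] F [ 0.6  0.1 -1.6] op 0.203 t 8.3667
```

```bash
python3 -m handwheel '[[[0.004,-0.018,0],[-0.6,-0.4,1],0],[[0,0,0],[-0.4,-0.4,1],0],[[0,0,0],[0,0,0],0],[[0,0,0],[0,0,0],0]]' ; python3 - <<'E'
from h import *
go([366,102,116],0.187)
s=get_state();R=Ro.from_quat(s["eef_rot"]);tip=s["tool_pos"]+R.apply([205-1.4,0,33.5]);print("tip",tip)
pts=[]
for n in("side","wrist"):
    m=camera_model(n);im=snapshot(n);cv2.imwrite(f"pics/{n}4.png",im);np.savez(f"pics/{n}4.npz",**m);print(n,proj(m,[tip]),proj(m,[tip+[0,0,20],tip+[0,0,41]]).tolist())
a=cv2.imread("pics/side4.png")[120:270,230:400];b=cv2.imread("pics/wrist4.png")[:300,150:490]
a=cv2.resize(a,None,fx=3,fy=3,interpolation=cv2.INTER_CUBIC);b=cv2.resize(b,(289,255));
c=np.zeros((450,800,3),np.uint8);c[:,:510]=a;c[:255,511:]=b;cv2.imwrite("pics/c4.png",c)
E
```

```text
t: 8.7
tool_pos: [371.6, 103.0, 116.1]
eef_rot: [0.996, 0.091, -0.0, 0.002]
wrist_force: [0.2, 0.4, -0.9]
opening: 0.203
tcp [371.6 103.  116.1] turn [ 0.003  0.001 -0.004] shift [-0.57 -0.01  0.01] after turn [-0.57 -0.01  0.01] F [ 0.2  0.4 -0.9] op 0.203 t 8.7
tip [571.85418882 139.85219581  82.39766945]
side [[291.2 193.1]] [[291.0, 186.1], [290.8, 178.7]]
wrist [[ 322.7 -219.4]] [[322.5, -287.1], [322.1, -395.0]]
```

View pics/c4.png

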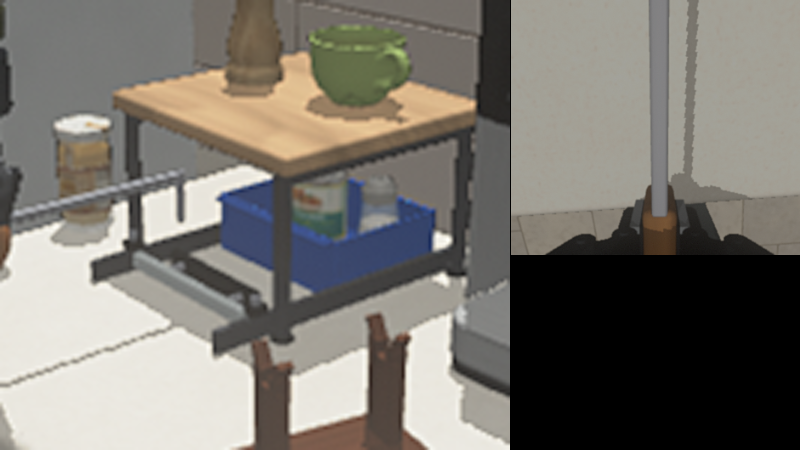

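The prong tip shows at side pixel (290.3,193.3), predicted (291.2,193.1), so the hook geometry checks out. Entering along the shelf axis.

```bash
python3 -m handwheel '[[[0,0,0],[1,0,0],0],[[0,0,0],[1.5,0,0],0],[[0,0,0],[1.5,0,0],0],[[0,0,0],[1.5,0,0],0],[[0,0,0],[1.5,0,0],0],[[0,0,0],[1.5,0,0],0],[[0,0,0],[1,0,0],0],[[0,0,0],[0.5,0,0],0],[[0,0,0],[0,0,0],0],[[0,0,0],[0,0,0],0]]' ; cat >> h.py <<'E'
def rack():
    s=get_state();R=Ro.from_quat(s["eef_rot"]);tip=s["tool_pos"]+R.apply([203.6,0,33.5])
    a=.187;M=np.array([[np.cos(a),np.sin(a)],[-np.sin(a),np.cos(a)]])
    F=s["wrist_force"];print("tip rack",(M@(tip[:2]-[582,143])).round(1),"z",tip[2].round(1),"Frack",(M@F[:2]).round(2),F[2].round(2),"rot",(R*Ro.from_quat([1,0,0,0]).inv()).as_rotvec().round(3),"t",s["t"],"op",round(s["opening"],3))
    return tip
E
python3 -c "
from h import *
rack()"
```

```text
t: 9.63
tool_pos: [484.5, 120.0, 118.8]
eef_rot: [0.996, 0.087, 0.004, 0.002]
wrist_force: [-1.1, 1.0, -0.9]
opening: 0.202
tip rack [103.8  -7.1] z 87.1 Frack [-0.88  1.23] -0.87 rot [-0.003 -0.009  0.174] t 9.6333 op 0.202
```

```bash
python3 -m handwheel '[[[0,-0.005,-0.013],[0.5,-0.2,0.3],0],[[0,-0.004,0],[0.4,0,0.6],0],[[0,0,0],[0.1,0,0.6],0],[[0,0,0],[0,0,0],0],[[0,0,0],[0,0,0],0]]' ; python3 - <<'E'
from h import *
tip=rack()
m=camera_model("side");im=snapshot("side");cv2.imwrite("pics/side5.png",im);print(proj(m,[tip,tip+[0,0,40]]))
cv2.imwrite("pics/z5.png",cv2.resize(im[160:230,280:390],None,fx=6,fy=6,interpolation=cv2.INTER_CUBIC))
E
```

```text
t: 10.05
tool_pos: [493.3, 123.8, 102.2]
eef_rot: [0.996, 0.094, -0.001, 0.002]
wrist_force: [-0.6, -1.0, -1.2]
opening: 0.207
tip rack [112.7  -2.2] z 68.1 Frack [-0.74 -0.84] -1.17 rot [-0.004  0.003  0.188] t 10.05 op 0.207
[[326.5 187.7]
 [326.5 174.5]]
```

View pics/z5.png

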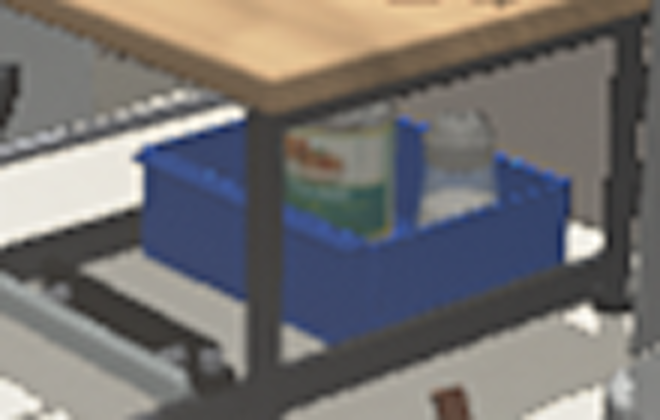

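The leg hides the tip, but its computed spot (crop (279,166)) lies behind the front rim line (crop row about 204), and rim and prong agree within about 10 mm of clearance. Lowering slowly.

```bash
python3 -m handwheel '[[[0,0,0],[0,0,0.3],0],[[0,0,0],[0,0,0.4],0],[[0,0,0],[0,0,0.4],0],[[0,0,0],[0,0,0.4],0],[[0,0,0],[0,0,0],0]]' ; python3 -c "
from h import *
rack()"
```

```text
t: 10.52
tool_pos: [492.1, 123.7, 85.8]
eef_rot: [0.996, 0.094, -0.002, 0.002]
wrist_force: [-0.5, 0.2, -1.6]
opening: 0.202
tip rack [111.6  -2.1] z 51.6 Frack [-0.48  0.27] -1.64 rot [-0.004  0.003  0.188] t 10.5167 op 0.202
```

```bash
python3 -m handwheel '[[[0,0,0],[0,0,0.4],0],[[0,0,0],[0,0,0.4],0],[[0,0,0],[0,0,0.4],0],[[0,0,0],[0,0,0.3],0],[[0,0,0],[0,0,0],0],[[0,0,0],[0,0,0],0],[[0,0,0],[0,0,0],0]]' ; python3 -c "
from h import *
rack()"
```

```text
t: 11.1
tool_pos: [491.7, 123.5, 68.7]
eef_rot: [0.996, 0.094, -0.002, 0.002]
wrist_force: [-0.5, -0.1, -1.1]
opening: 0.207
tip rack [111.1  -2.2] z 34.2 Frack [-0.47 -0.02] -1.13 rot [-0.004  0.004  0.188] t 11.1 op 0.207
```

```bash
python3 -m handwheel '[[[0,0,0],[-0.2,0,0],0],[[0,0,0],[-0.2,0,0],0],[[0,0,0],[-0.2,0,0],0],[[0,0,0],[-0.2,0,0],0],[[0,0,0],[-0.2,0,0],0],[[0,0,0],[-0.2,0,0],0],[[0,0,0],[-0.2,0,0],0]]' ; python3 -c "
from h import *
rack()"
```

```text
t: 11.68
tool_pos: [481.5, 121.3, 70.4]
eef_rot: [0.996, 0.094, 0.003, 0.002]
wrist_force: [3.5, 0.5, -3.6]
opening: 0.201
tip rack [101.   -2.5] z 37.8 Frack [ 3.49 -0.18] -3.56 rot [-0.004 -0.005  0.188] t 11.6833 op 0.201
```

```bash
python3 -m handwheel '[[[0,0,0],[-0.2,0,0],0],[[0,0,0],[-0.2,0,0],0],[[0,0,0],[-0.25,0,0],0],[[0,0,0],[-0.25,0,0],0],[[0,0,0],[-0.25,0,0],0],[[0,0,0],[-0.25,0,0],0],[[0,0,0],[-0.25,0,0],0],[[0,0,0],[-0.25,0,0],0]]' ; python3 -c "
from h import *
rack()"
```

```text
t: 12.35
tool_pos: [461.2, 117.3, 70.4]
eef_rot: [0.996, 0.094, 0.003, 0.002]
wrist_force: [2.9, 0.7, -3.7]
opening: 0.207
tip rack [80.3 -2.6] z 38.1 Frack [2.97 0.1 ] -3.72 rot [-0.004 -0.006  0.188] t 12.35 op 0.207
```

```bash
python3 -m handwheel '[[[0,0,0],[-0.25,0,0],0],[[0,0,0],[-0.25,0,0],0],[[0,0,0],[-0.25,0,0],0],[[0,0,0],[-0.25,0,0],0],[[0,0,0],[-0.25,0,0],0],[[0,0,0],[-0.25,0,0],0],[[0,0,0],[-0.25,0,0],0],[[0,0,0],[-0.25,0,0],0],[[0,0,0],[-0.2,0,0],0],[[0,0,0],[-0.15,0,0],0],[[0,0,0],[-0.1,0,0],0]]' ; python3 -c "
from h import *
rack()"
```

```text
t: 13.27
tool_pos: [434.0, 112.2, 70.4]
eef_rot: [0.996, 0.094, 0.003, 0.002]
wrist_force: [3.3, 0.9, -2.1]
opening: 0.205
tip rack [52.7 -2.7] z 38.1 Frack [3.41 0.23] -2.08 rot [-0.004 -0.006  0.188] t 13.2667 op 0.205
```

Now slower, in short calls, watching the force.

```bash
python3 -m handwheel '[[[0,0,0],[-0.1,0,0],0],[[0,0,0],[-0.1,0,0],0],[[0,0,0],[-0.1,0,0],0],[[0,0,0],[-0.1,0,0],0],[[0,0,0],[-0.1,0,0],0],[[0,0,0],[-0.1,0,0],0],[[0,0,0],[-0.1,0,0],0],[[0,0,0],[-0.1,0,0],0]]' ; python3 -c "
from h import *
rack()"
```

```text
t: 13.93
tool_pos: [425.6, 110.6, 70.4]
eef_rot: [0.996, 0.094, 0.003, 0.002]
wrist_force: [3.7, 0.3, -3.1]
opening: 0.201
tip rack [44.1 -2.7] z 38.1 Frack [ 3.74 -0.4 ] -3.14 rot [-0.004 -0.006  0.188] t 13.9333 op 0.201
```

```bash
python3 -m handwheel '[[[0,0,0],[-0.1,0,0],0],[[0,0,0],[-0.1,0,0],0],[[0,0,0],[-0.1,0,0],0],[[0,0,0],[-0.1,0,0],0]]' ; python3 -c "
from h import *
rack()"
```

```text
t: 14.27
tool_pos: [421.3, 109.7, 70.4]
eef_rot: [0.996, 0.094, 0.003, 0.002]
wrist_force: [3.9, 1.6, -2.6]
opening: 0.203
tip rack [39.8 -2.7] z 38.1 Frack [4.16 0.83] -2.62 rot [-0.004 -0.006  0.188] t 14.2667 op 0.203
```

```bash
python3 -m handwheel '[[[0,0,0],[-0.1,0,0],0],[[0,0,0],[-0.1,0,0],0],[[0,0,0],[-0.1,0,0],0]]' ; python3 -c "
from h import *
rack()"
```

```text
t: 14.52
tool_pos: [418.9, 109.2, 70.6]
eef_rot: [0.996, 0.094, 0.004, 0.002]
wrist_force: [5.6, 1.3, -4.5]
opening: 0.203
tip rack [37.3 -2.7] z 38.6 Frack [5.76 0.21] -4.49 rot [-0.003 -0.008  0.188] t 14.5167 op 0.203
```

Contact: force is rising. Continuing in small steps.

```bash
python3 -m handwheel '[[[0,0,0],[-0.08,0,0],0],[[0,0,0],[-0.08,0,0],0]]' ; python3 -c "
from h import *
rack()"
```

```text
t: 14.68
tool_pos: [418.6, 109.1, 70.9]
eef_rot: [0.996, 0.094, 0.005, 0.002]
wrist_force: [6.2, 0.8, -4.2]
opening: 0.199
tip rack [37.1 -2.7] z 39.6 Frack [ 6.21 -0.4 ] -4.2 rot [-0.003 -0.011  0.189] t 14.6833 op 0.199
```

```bash
python3 -m handwheel '[[[0,-0.004,0],[-0.15,0,0],0],[[0,-0.004,0],[-0.2,0,0],0],[[0,-0.004,0],[-0.2,0,0],0]]' ; python3 -c "
from h import *
rack()"
```

```text
t: 14.93
tool_pos: [417.9, 108.7, 72.3]
eef_rot: [0.996, 0.094, 0.004, 0.002]
wrist_force: [8.8, 3.1, -4.7]
opening: 0.2
tip rack [36.3 -2.9] z 40.5 Frack [9.2  1.39] -4.75 rot [-0.003 -0.009  0.189] t 14.9333 op 0.2
```

```bash
python3 -m handwheel '[[[0,-0.004,0],[-0.25,0,0.12],0],[[0,-0.003,0],[-0.25,0,0.12],0],[[0,-0.003,0],[-0.25,0,0.12],0]]' ; python3 -c "
from h import *
rack()"
```

```text
t: 15.18
tool_pos: [417.8, 108.6, 71.2]
eef_rot: [0.995, 0.095, 0.006, 0.001]
wrist_force: [7.2, 2.2, -2.8]
opening: 0.203
tip rack [36.3 -2.8] z 40.3 Frack [7.5  0.81] -2.83 rot [-0.002 -0.013  0.19 ] t 15.1833 op 0.203
```

```bash
python3 -m handwheel '[[[0,-0.006,0],[-0.33,0,0.05],0],[[0,-0.006,0],[-0.36,0,0.05],0],[[0,-0.005,0],[-0.38,0,0.05],0],[[0,-0.005,0],[-0.38,0,0.05],0]]' ; python3 -c "
from h import *
rack()"
```

```text
t: 15.52
tool_pos: [417.0, 108.0, 73.3]
eef_rot: [0.995, 0.096, 0.009, 0.001]
wrist_force: [11.1, 2.7, -5.2]
opening: 0.199
tip rack [35.5 -2.8] z 43.3 Frack [11.43  0.55] -5.16 rot [-0.001 -0.017  0.192] t 15.5167 op 0.199
```

```bash
python3 -m handwheel '[[[0,-0.008,0],[-0.36,0,0.15],0],[[0,-0.008,0],[-0.36,0,0.15],0],[[0,-0.008,0],[-0.36,0,0.15],0],[[0,-0.008,0],[-0.36,0,0.15],0]]' ; python3 - <<'E'
from h import *
tip=rack()
m=camera_model("side");im=snapshot("side");cv2.imwrite("pics/side6.png",im);print(proj(m,[tip,tip+[0,0,40]]))
cv2.imwrite("pics/z6.png",cv2.resize(im[150:290,230:390],None,fx=4,fy=4,interpolation=cv2.INTER_CUBIC))
E
```

```text
t: 15.85
tool_pos: [416.9, 107.6, 72.3]
eef_rot: [0.995, 0.097, 0.007, 0.001]
wrist_force: [7.1, 1.9, -1.1]
opening: 0.204
tip rack [35.2 -2.7] z 41.5 Frack [7.31 0.58] -1.11 rot [-0.001 -0.014  0.194] t 15.85 op 0.204
[[305.3 203. ]
 [305.1 189.6]]
```

View pics/z6.png

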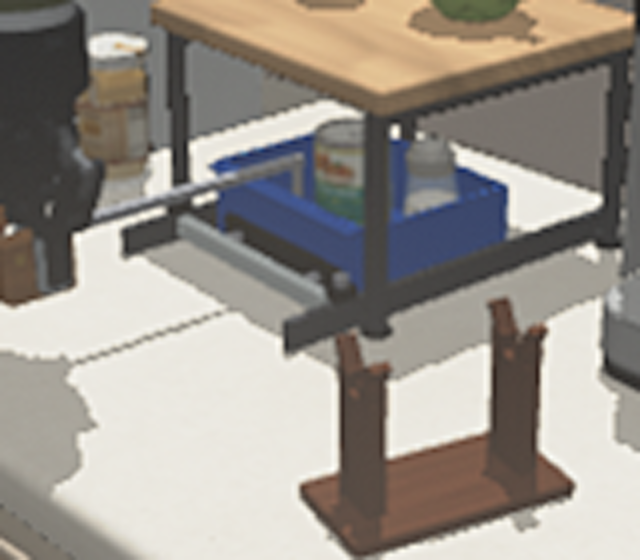

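Side view: the tote's front wall is at the stop and the prong is inside at crop (298,190). One slightly firmer pull for margin, held 0.4 s.

```bash
python3 -m handwheel '[[[0,-0.006,0],[-0.4,0,0.1],0],[[0,-0.006,0],[-0.42,0,0.1],0],[[0,-0.006,0],[-0.42,0,0.1],0],[[0,-0.006,0],[-0.42,0,0.1],0],[[0,-0.006,0],[-0.42,0,0.1],0]]' ; python3 -c "
from h import *
rack()"
```

```text
t: 16.32
tool_pos: [416.8, 106.8, 73.9]
eef_rot: [0.995, 0.099, 0.012, -0.0]
wrist_force: [10.8, 2.5, -5.7]
opening: 0.204
tip rack [35.3 -2.8] z 45.2 Frack [11.04  0.44] -5.66 rot [ 0.001 -0.024  0.197] t 16.3167 op 0.204
```

```bash
python3 -m handwheel '[[[0,0,0],[0.15,0,0],0],[[0,0,0],[0.25,0,0],0],[[0,0,0],[0.3,0,0],0],[[0,0,0],[0.2,0,0],0],[[0,-0.01,0],[0,0,0],0],[[0,0,0],[0,0,0],0]]' ; python3 -c "
from h import *
rack()"
```

```text
t: 16.82
tool_pos: [423.0, 108.4, 73.8]
eef_rot: [0.995, 0.099, 0.004, 0.0]
wrist_force: [0.5, 0.5, -1.4]
opening: 0.199
tip rack [41.2 -2.3] z 41.8 Frack [0.55 0.41] -1.43 rot [-0.001 -0.008  0.198] t 16.8167 op 0.199
```

```bash
python3 -m handwheel '[[[0,0,0],[0,0,-0.4],0],[[0,0,0],[0,0,-0.6],0],[[0,0,0],[0,0,-0.7],0],[[0,0,0],[0,0,-0.7],0],[[0,0,0],[0,0,-0.7],0],[[0,0,0],[0,0,-0.6],0],[[0,0,0],[0,0,-0.3],0],[[0,0,0],[0,0,0],0],[[0,0,0],[0,0,0],0]]' ; python3 -c "
from h import *
rack()"
```

```text
t: 17.57
tool_pos: [422.0, 108.4, 119.0]
eef_rot: [0.995, 0.099, 0.003, 0.0]
wrist_force: [-0.9, -0.5, -0.6]
opening: 0.202
tip rack [40.2 -2.2] z 86.9 Frack [-0.98 -0.34] -0.58 rot [-0.001 -0.007  0.198] t 17.5667 op 0.202
```

```bash
python3 -m handwheel '[[[0,0,0],[-0.8,0,0],0],[[0,0,0],[-1.2,0,0],0],[[0,0,0],[-1.2,0,0],0],[[0,0,0],[-1.2,0,0],0],[[0,0,0],[-0.8,0,-0.5],0],[[0,0,0],[-0.3,0,-1],0],[[0,0,0],[0,0,-0.8],0],[[0,0,0],[0,0,0],0],[[0,0,0],[0,0,0],0]]' ; python3 -c "
from h import *
rack();go([372,-149.9,142],-0.008)"
```

```text
t: 18.32
tool_pos: [356.7, 96.1, 140.3]
eef_rot: [0.995, 0.099, -0.001, 0.0]
wrist_force: [0.5, 0.4, -0.8]
opening: 0.202
tip rack [-26.5  -2. ] z 106.5 Frack [0.53 0.33] -0.77 rot [-0.001  0.001  0.198] t 18.3167 op 0.202
tcp [356.7  96.1 140.3] turn [0.001 0.001 0.206] shift [-3.33 24.42 -0.16] after turn [ 1.73 24.59 -0.17] F [ 0.5  0.4 -0.8] op 0.202 t 18.3167
```

```bash
python3 -m handwheel '[[[0,0,0.05],[0.5,0,0],0],[[0,0,0.06],[0.6,0,0],0],[[0,0,0.06],[0.6,1,0],0],[[0,0,0.03],[0,2,0],0],[[0,0,0],[0,2.8,0],0],[[0,0,0],[0,2.8,0],0],[[0,0,0],[0,2.8,0],0],[[0,0,0],[0,2.8,0],0],[[0,0,0],[0,2.8,0],0],[[0,0,0],[0,2.8,0],0],[[0,0,0],[0,2.2,0],0],[[0,0,0],[0,1,0],0]]' ; python3 -c "
from h import *
go([372,-149.9,142],-0.008)"
```

```text
t: 19.32
tool_pos: [378.8, -140.5, 138.7]
eef_rot: [1.0, -0.0, 0.002, 0.001]
wrist_force: [0.8, -0.5, -1.3]
opening: 0.204
tcp [ 378.8 -140.5  138.7] turn [ 0.001 -0.005  0.008] shift [-0.67  0.94 -0.33] after turn [-0.67  0.95 -0.33] F [ 0.8 -0.5 -1.3] op 0.204 t 19.3167
```

```bash
python3 -m handwheel '[[[0,-0.004,0.006],[0,0.5,-0.8],0],[[0,0,0],[0,0.2,-0.8],0],[[0,0,0],[1,0,0],0],[[0,0,0],[1.6,0,0],0],[[0,0,0],[1.6,0,0],0],[[0,0,0],[1.4,0,0],0],[[0,0,0],[0.8,0,0],0],[[0,0,0],[0.4,0,0],0],[[0,0,0],[0,0,0],0],[[0,0,0],[0,0,0],0]]' ; python3 - <<'E'
from h import *
go([452.4,-149.9,68.5],-0.008)
s=get_state();R=Ro.from_quat(s["eef_rot"]);f=lambda q:s["tool_pos"]+R.apply([q[0]-1.4,-q[1],6.5-q[2]])
m=camera_model("side");print(proj(m,[f((205,0,-27)),f((209,0,22)),f((25,0,22)),f((-25,0,-22)),f((-25,0,22))]).tolist())
im=snapshot("side");w=snapshot("wrist");cv2.imwrite("pics/side7.png",im);cv2.imwrite("pics/w7.png",w)
a=cv2.resize(im[180:290,270:400],None,fx=4,fy=4,interpolation=cv2.INTER_CUBIC)
c=np.zeros((440,800,3),np.uint8);c[:,:520]=a;c[:400,521:]=w[:,180:459];cv2.imwrite("pics/c7.png",c)
print(proj(camera_model("wrist"),[f((25,0,22)),f((100,0,22))]).tolist())
E
```

```text
t: 20.15
tool_pos: [453.8, -146.2, 157.4]
eef_rot: [1.0, -0.003, 0.001, 0.0]
wrist_force: [0.2, 0.1, -2.1]
opening: 0.204
tcp [ 453.8 -146.2  157.4] turn [ 0.001 -0.002  0.003] shift [-0.16  0.37  8.89] after turn [-0.14  0.37  8.89] F [ 0.2  0.1 -2.1] op 0.204 t 20.15
[[382.6, 210.8], [385.3, 189.5], [308.7, 206.0], [286.0, 231.9], [285.2, 211.1]]
[[323.4, 243.5], [322.9, 42.1]]
```

View pics/c7.png

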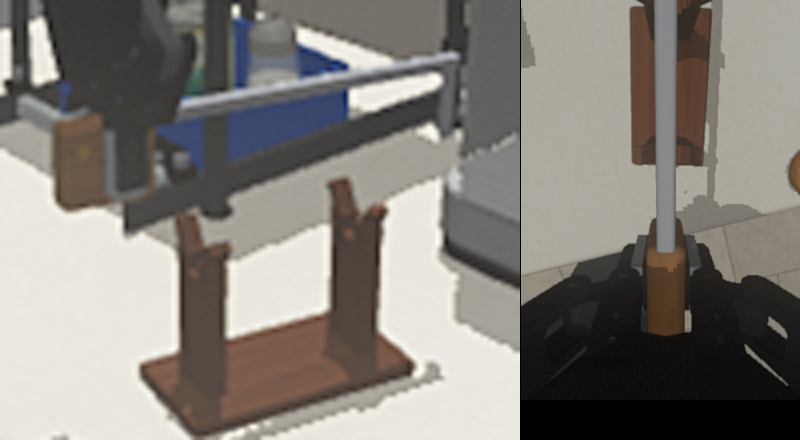

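The view shows the hook tipped nose-down by about 0.03 rad in the grip: the prong tip is at (381.7,213) against a predicted (382.6,210.8), and the shaft end is 3 px low. Yaw is fine. I'll compensate and centre before lowering.

```bash
python3 -m handwheel '[[[0,0.012,0.003],[-0.15,0.35,1],0],[[0,0.012,0],[0,0,1.2],0],[[0,0,0],[0,0,1.2],0],[[0,0,0],[0,0,1.2],0],[[0,0,0],[0,0,0.5],0],[[0,0,0],[0,0,0],0],[[0,0,0],[0,0,0],0]]' ; python3 -c "
from h import *
go([452.4,-149.9,68.5],-0.008)"
```

```text
t: 20.83
tool_pos: [449.0, -149.7, 105.8]
eef_rot: [1.0, -0.006, 0.013, 0.001]
wrist_force: [-0.3, 0.7, -1.1]
opening: 0.203
tcp [ 449.  -149.7  105.8] turn [ 0.001 -0.027 -0.004] shift [0.24 0.01 3.74] after turn [0.34 0.01 3.73] F [-0.3  0.7 -1.1] op 0.203 t 20.8333
```

```bash
python3 -m handwheel '[[[0,0,-0.004],[0.3,0,0.5],0],[[0,0,0],[0,0,0.6],0],[[0,0,0],[0,0,0.6],0],[[0,0,0],[0,0,0.5],0],[[0,0,0],[0,0,0.4],0],[[0,0,0],[0,0,0],0],[[0,0,0],[0,0,0],0]]' ; python3 -c "
from h import *
go([452.4,-149.9,68.5],-0.008)"
```

```text
t: 21.42
tool_pos: [454.3, -150.6, 79.2]
eef_rot: [1.0, -0.004, 0.015, 0.001]
wrist_force: [-0.5, 0.4, -1.3]
opening: 0.206
tcp [ 454.3 -150.6   79.2] turn [ 0.003 -0.03   0.   ] shift [-0.22 -0.07  1.06] after turn [-0.19 -0.06  1.07] F [-0.5  0.4 -1.3] op 0.206 t 21.4167
```

```bash
python3 -m handwheel '[[[0.002,0,0],[-0.15,-0.06,0.3],0],[[0,0,0],[0,0,0.3],0],[[0,0,0],[0,0,0.2],0],[[0,0,0],[0,0,0],0],[[0,0,0],[0,0,0],0]]' ; python3 -c "
from h import *
go([452.4,-149.9,68.5],-0.008)"
```

```text
t: 21.83
tool_pos: [453.4, -149.8, 70.8]
eef_rot: [1.0, -0.004, 0.015, 0.0]
wrist_force: [0.2, -0.6, -1.3]
opening: 0.208
tcp [ 453.4 -149.8   70.8] turn [ 0.    -0.031  0.001] shift [-0.11  0.01  0.23] after turn [-0.1   0.01  0.23] F [ 0.2 -0.6 -1.3] op 0.208 t 21.8333
```

```bash
python3 -m handwheel '[[[0,0,0],[0,0,0.15],0],[[0,0,0],[0,0,0.12],0],[[0,0,0],[0,0,0],0]]' ; python3 -c "
from h import *
go([452.4,-149.9,68.5],-0.008)"
```

```text
t: 22.08
tool_pos: [453.6, -149.9, 68.5]
eef_rot: [1.0, -0.004, 0.016, 0.0]
wrist_force: [-1.1, 0.8, 0.7]
opening: 0.202
tcp [ 453.6 -149.9   68.5] turn [ 0.001 -0.031  0.001] shift [-0.12 -0.   -0.  ] after turn [-0.12 -0.   -0.  ] F [-1.1  0.8  0.7] op 0.202 t 22.0833
```

The forks now carry the hook: Fz went from -1.3 to +0.7. Releasing gently.

```bash
python3 -m handwheel '[[[0,0,0],[0,0,0],2],[[0,0,0],[0,0,0],2.5],[[0,0,0],[0,0,0],3],[[0,0,0],[0,0,0],4],[[0,0,0],[0,0,0],5],[[0,0,0],[0,0,0],6],[[0,0,0],[0,0,0],6],[[0,0,0],[0,0,0],6],[[0,0,0],[0,0,0],6]]'; python3 -m handwheel '[[[0,0,0],[0,0,-0.6],6],[[0,0,0],[0,0,-1.2],6],[[0,0,0],[0,0,-1.5],6],[[0,0,0],[0,0,-2],6],[[0,0,0],[-0.5,0,-2.5],6],[[0,0,0],[-1,0,-2.5],6],[[0,0,0],[-1,0,-2.5],6],[[0,0,0],[-1,0,-2],6],[[0,0,0],[0,0,0],6],[[0,0,0],[0,0,0],6]]'; python3 - <<'E'
from h import *
go([452,-150,200])
m=camera_model("side");im=snapshot("side");cv2.imwrite("pics/side8.png",im)
print(proj(m,[[656,-151,35],[426,-151,84],[426,-151,40]]).tolist())
cv2.imwrite("pics/z8.png",cv2.resize(im[160:290,270:400],None,fx=4.5,fy=4.5,interpolation=cv2.INTER_CUBIC))
E
```

```text
t: 22.83
tool_pos: [454.8, -150.7, 69.1]
eef_rot: [1.0, -0.004, 0.017, 0.001]
wrist_force: [0.7, -0.4, 0.2]
opening: 0.699
t: 23.67
tool_pos: [412.1, -149.4, 225.2]
eef_rot: [1.0, -0.003, 0.016, 0.001]
wrist_force: [-0.6, 0.4, 0.6]
opening: 0.704
tcp [ 412.1 -149.4  225.2] turn [ 0.002 -0.032 -0.007] shift [3.91 0.03 2.64] after turn [3.99 0.06 2.52] F [-0.6  0.4  0.6] op 0.704 t 23.6667
[[380.8, 247.8], [287.1, 253.4], [287.7, 272.6]]
```

The picture limit is reached, so I check numerically: compare the hook region with the initial picture, and the tote with the pulled one.

```bash
python3 - <<'E'
from h import *
a,p,b=[cv2.imread(f"pics/side{i}.png") for i in (1,6,8)]
def sh(x,y,u0,u1,v0,v1):
    g=lambda i:cv2.cvtColor(i[v0:v1,u0:u1],cv2.COLOR_BGR2GRAY).astype(np.float32)
    return cv2.phaseCorrelate(g(x),g(y),cv2.createHanningWindow((u1-u0,v1-v0),cv2.CV_32F))
print("grip shift",sh(a,b,274,314,236,284),"prong/fork2",sh(a,b,345,395,215,262),"mandarin",sh(a,b,325,370,288,330))
d=cv2.absdiff(a,b).max(2)>50
print("diff px grip",d[240:280,280:312].sum(),"shaft/prong",d[222:252,345,].sum(),d[222:255,365:392].sum())
print("tote region pulled vs now",sh(p,b,340,390,175,235),(cv2.absdiff(p,b).max(2)[165:240,300:390]>50).sum())
s=camera_model("side")
B,G,R=[b[...,i].astype(int) for i in range(3)]
m=(B>1.6*R)&(B>1.3*G)&(B>50);m[:150]=0;m[250:]=0;m[:,:280]=0;m[:,390:]=0
ys,xs=np.nonzero(m);print("tote bbox",xs.min(),xs.max(),ys.min(),ys.max())
E=p;B,G,R=[p[...,i].astype(int) for i in range(3)]
m=(B>1.6*R)&(B>1.3*G)&(B>50);m[:150]=0;m[250:]=0;m[:,:280]=0;m[:,390:]=0
ys,xs=np.nonzero(m);print("pulled bbox",xs.min(),xs.max(),ys.min(),ys.max())
E
```

```text
grip shift ((0.858391656120201, 0.24345623270119887), 0.8741772850354512) prong/fork2 ((0.046685239714392424, -0.05163868900573121), 1.019441304008166) mandarin ((0.4951233295330013, 0.465528719442851), 1.001091340618369)
diff px grip 118 shaft/prong 0 1
tote region pulled vs now ((0.25936412377109264, -0.009088195351388606), 0.9827684861818949) 137
tote bbox 285 356 184 221
pulled bbox 283 356 184 220
```

```bash
python3 -c "
from bench import *
print(finish_job(), get_state()['t'])"
```

```text
the job is handed in; nothing more can be done
the job is handed in; nothing more can be done
```

I dragged the tote against the sprung stop with the hook, unhooked, put the hook back in its rest, and handed the job in at about 24 s of the 72 s allowed. No verdict was reported.

- **Pull:** The hook met the tote at about 3.5 N and dragged it smoothly for about 65 mm. Measured pull peaked at about 11.5 N. I estimate the pad went in about 2.7 mm, roughly 8 N, from how far the prong moved after contact; the pad force itself was not measured.
- **Unhooking:** I moved the prong forward until the pull dropped to about zero, then lifted it out. Side pictures show the tote in the same place before and after (shift about 0.3 px).
- **Hook back in rest:** The hook had tipped about 0.03 rad nose-down in the grip during the pull, so I corrected for that while lowering it. It went into the forks without resistance. The grip now lies about 0.9 px (about 2 mm) from its starting place, and the prong end has not visibly moved.

**What I could not confirm:** the picture viewing limit ran out before a final look, so the end state was checked only by comparing pictures numerically. That comparison covered the hook, the tote and the mandarin, which had not moved. I did not check the mill, cup, apple and honey jar. That the pad is still pressed now the hook is off rests on the tote not having moved, not on a force reading. At the last reading before hand-in, the gripper was clear of everything.

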